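# Open the spring-fed sweet dispenser

## Robot

A 6-joint arm with a two-finger parallel gripper is mounted at the origin on the work surface. World frame = base frame: x ahead of the robot, y to its left, z up, the work surface at z = 0. Lengths are in m, angles in rad, forces in N, time in s.
With the tool pointing down it reaches from about 0.275 to 0.875 m from the base axis. Payload 12.5 kg.
Tool frame: the origin (TCP) lies midway between the tips of the shut fingers; the grasp point (between the pads) lies 19 mm behind it; x points along the fingers, y is the direction in which the jaws open and shut, and the axes are right-handed (so a half turn about x gives the same grasp; the last joint's range is limited). The gripper opens to 85 mm and grips with 20 to 120 N. Pads are 22 mm wide; open, the fingers measure 114 mm over their backs; the gripper's body (76 mm by 85 mm) begins 54 mm behind the grasp point. The pads swing forward as they close: fully open they stand 13 mm farther back than shut.
Start: joints at [-1.351, 0.351, 1.652, -0, 1.139, -0.085], TCP at [0.165, -0.525, 0.231] pointing down, gripper open.
Joint ranges: [-2.75, 2.75], [-0.79, 2.1], [0.01, 2.65], [-1.57, 4.71], [0.07, 3.14], [-2.87, 2.87]. Speed limits (rad/s): [2.22, 2.22, 2.79, 3.14, 3.14, 3.14].

## Interface

Orientations are given as a rotation vector (axis times angle).
In Python, from cell import ctrl gives the robot as it stands.
- The arm moves only by the shell command python3 -m handwheel 'ROWS' [FORCE]. ROWS is JSON, a list of rows, each an object of numbers: "jaw": the finger opening in m, from 0 to 0.0854; "dx", "dy", "dz": the shift along the tool's x, y, z in m; "twist": the turn about the tool's x in rad. A call has 1 to 12 rows; each row is the pose to reach, as a shift and turn from the pose commanded when the call began, along the tool's axes at that moment; what a row does not reach only later rows make up. A row lasts 1/10 s, in which the tool goes at most 50 mm and 8.59 degrees, less where a joint would pass 70% of its speed; a pose out of reach is approached as far as the arm can. A call with a gripper value outside its range is refused whole. The fingers move at their own pace and stop on an object; FORCE is the grip in N (left out, the last holds). Time passes only in rows, so rows that repeat a pose let the fingers close. It gives the time, the measured TCP pose, the force and the opening at its end, in the units of the state.
- ctrl.get_obs(): the state, without advancing time (a new reading comes with each control period).
- ctrl.capture(name): name is "side" or "top"; returns a dict with "image" (384x512x3 uint8, red, green, blue), "z_map" (384x512 float32, m along the optical axis (not along the pixel's ray), 0 where there is no reading), "vfov" (degrees; the focal length in pixels is half the picture's height over the tangent of half this angle, whatever the lens; pixels are square), "cx", "cy" (the principal point, pixels), "D" ([k1, k2, p1, p2, k3] as OpenCV has them; the pictures are not rectified), "R" (3x3) and "t" (3): a world point X has camera coordinates R X + t. Camera axes: x right, y down, z forward; pixel columns grow to the right and rows downward; lengths in m; the calibration is good to about 2 mm. A picture is of the moment at which its call begins.
- ctrl.finish_job(): hands the job in, once; it reports no verdict.
The state is a dict: "time_s": time; "q": joint angles; "dq": joint speeds; "joint_torque": joint torques, N m; "tool_pos": TCP position; "ee_rot": TCP orientation; "wrist_force": force on the tool from outside, world axes, zero at the start; "torque": the same for the moment, N m; "gripper_width": finger opening in m.
Only numpy, scipy, OpenCV 4.12 (cv2) and the standard library are available. Lean on these libraries where they do the work, as an engineer would, in place of code of your own. Each camera call takes 0.05 s, during which the arm holds its last target. There are 200 camera calls.

## Task

The sweet dispenser on the counter is empty and has to be opened for refilling: unscrew its black cap with several turns of the hand (anticlockwise seen from above), closing on it softly and easing it round and up with small forces so the thread is not strained, and keep hold of it as it comes free, because a spring under it would throw it off. Then set the cap down gently in the steel change tray, right way up (open side down) and flat on the tray's floor, let go of it, and leave everything else on the counter where it stands.

Things in the scene. Friction and masses are not known exactly. Their poses are not given: they have to be found in the camera images.
- cap: Screw cap of the dispenser: black ribbed plastic drum, nearly round, 52 mm across, 44 mm tall, about 60 g, closed on top, open below; can be gripped anywhere round its straight side. Origin: centre of its open lower rim; z along its axis, out of the closed top. It starts screwed on, its rim 118 to 124 mm above the counter, over a ledge at 112 mm.
- cap_top (a point): Centre of the cap's closed top. Beneath it a sprung pusher presses the cap up: about 6 N at first, 4 to 5 N where the thread ends, and on for some 16 mm more, so a cap let go there flies off. Let go while the thread still holds, it stays where it was turned to. On the thread a lift is stopped after 1 to 2 mm; once free nothing stops it.
- neck (a point): Centre of the neck's mouth, on the thread's axis, 156 mm above the counter. Coarse right-hand thread: the cap loosens anticlockwise seen from above, rising 8 to 20 mm per turn, and frees after more than one and less than two turns: feel for both. Play: 1 to 2 mm along the axis, about 1 mm sideways. The thread is stiff past its play; over 30 N between cap and dispenser strains it.
- dispenser: Sweet dispenser, fixed to the counter: grey foot 120 x 110 x 18 mm, white barrel 64 to 68 mm across up to 108 mm, a 48 mm wide ledge up to 112 mm, then the threaded neck, 42 mm across. Origin: centre of the underside, on the neck's axis; z up; delivery slot on its -x side. With the cap off, a 25 mm pusher disc stands up to 200 mm above the counter.
- tray: The change tray, fixed to the counter: plain steel, shallow, 120 mm (its x) by 150 mm (its y), rim 12 mm high and 4 mm thick, floor 5 mm above the counter. Origin: centre of the underside; z up.
Mind the look-alikes: they are no part of the job. What is shaped like the cap but orange or pink is not meant.

How it is judged:
By the outcome, as a careful person would: the job done as asked, in the order asked, and still so for the second after the job is handed in, with the robot touching nothing.
It also fails if it takes over 72 s, if anything falls off the work surface, if the arm or the gripper's body presses on something with over 40 N, if the wrist force passes 120 N, or if a joint passes its speed limit or range.

## Working session

There is one attempt and no reset: what is moved stays moved. The work goes in short steps, Python scripts to look and compute and a shell command to move; the robot and the scene stay as the last step left them, time stands still between calls to the robot, and variables do not carry over. Pictures are saved under pics/ and viewed, about 8 in all and at most 12, crops included, and the job is handed in when it is done.

```bash
mkdir -p pics; ls; cat > h.py <<'E'
import numpy as np,cv2
from scipy.spatial.transform import Rotation as Ro
from cell import ctrl
def cap(n):
    c=ctrl.capture(n); h,w=c["z_map"].shape
    f=h/2/np.tan(np.radians(c["vfov"])/2); K=np.array([[f,0,c["cx"]],[0,f,c["cy"]],[0,0,1]])
    uv=np.stack(np.meshgrid(np.arange(w),np.arange(h)),-1).reshape(-1,1,2).astype(np.float64)
    n_=cv2.undistortPoints(uv,K,np.array(c["D"],float)).reshape(h,w,2)
    z=c["z_map"][...,None]; P=np.concatenate([n_*z,z],-1)
    c["W"]=(P-np.array(c["t"]))@np.array(c["R"]); c["ok"]=c["z_map"]>0
    return c
def save(c,name,crop=None,s=1):
    im=c["image"][...,::-1]
    if crop: x0,y0,x1,y1=crop; im=im[y0:y1,x0:x1]
    cv2.imwrite("pics/"+name,cv2.resize(im,None,fx=s,fy=s,interpolation=cv2.INTER_CUBIC))
E
python3 - <<'E'
from h import *
import pickle
a=cap("top");b=cap("side");pickle.dump((a,b),open("s.pkl","wb"))
im=np.vstack([cv2.resize(x["image"],(400,300)) for x in(a,b)]) 
cv2.imwrite("pics/a.png",im[...,::-1])
for c in(a,b): print(-np.array(c["R"]).T@c["t"],np.array(c["R"])[2])
o=ctrl.get_obs();print(o);print(Ro.from_rotvec(o["ee_rot"]).as_matrix().round(3))
E
```

```text
pics
[ 3.97535934e-01 -4.38265205e-04  1.00507224e+00] [ 0.16380138 -0.01699864 -0.98634687]
[0.33433488 0.79182606 0.84290948] [ 0.17549331 -0.73938022 -0.65001461]
{'time_s': 0.1, 'q': array([-1.35058341e+00,  3.51188286e-01,  1.65234541e+00, -1.07300753e-05,
        1.13911927e+00, -8.45828379e-02]), 'dq': array([-0.00149576, -0.00051894, -0.00332562, -0.00128539, -0.00146591,
       -0.00094458]), 'joint_torque': array([ 5.22024166e-04, -5.06835794e+01, -2.91875571e+01, -8.62294019e-05,
        2.66485520e-03,  2.52843216e-05]), 'tool_pos': array([ 0.16502   , -0.52434933,  0.23081459]), 'ee_rot': array([ 2.0576004 ,  0.31714253, -2.05777022]), 'wrist_force': array([-0.56619992, -0.28759026,  0.43002174]), 'torque': array([-0.03412797,  0.00224739, -0.02235351]), 'gripper_width': 0.08520230824262076}
[[-0.     0.3   -0.954]
 [ 0.001 -0.954 -0.3  ]
 [-1.    -0.001 -0.   ]]
```

View pics/a.png

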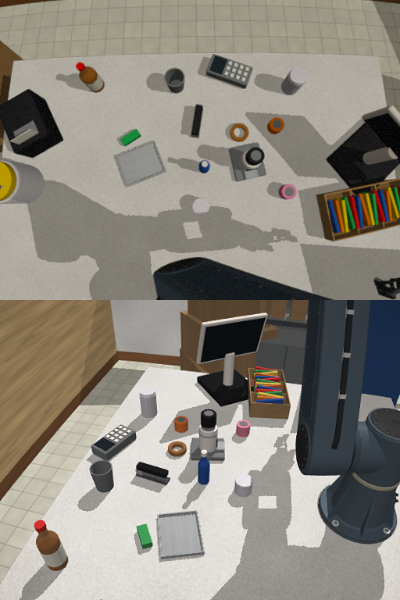

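The top view (upper half) shows the black cap on the dispenser at about (253,157) and the tray at (140,163). Possible look-alikes are the orange drum (275,125), pink drum (288,190), orange ring (239,132) and grey cup (175,80). The black one on the white barrel matches the description.

```bash
python3 - <<'E'
from h import *
import pickle
a,b=pickle.load(open("s.pkl","rb"))
for n,c in(("top",a),("side",b)):
    W=c["W"];ok=c["ok"]
    near=ok&(W[...,2]>.155)&(W[...,2]<.18)&(W[...,0]>.3)&(W[...,0]<.6)&(W[...,1]>-.25)&(W[...,1]<.1)
    k,l,s,ce=cv2.connectedComponentsWithStats(near.astype(np.uint8))
    for i in range(1,k):
        if s[i,4]>30:
            p=W[l==i]; (cx,cy),r=cv2.minEnclosingCircle(p[:,:2].astype(np.float32))
            print(n,ce[i],s[i,4],np.median(p,0).round(4),"circ",round(cx,4),round(cy,4),round(r,4),"z pct",np.percentile(p[:,2],[5,50,95]).round(4))
    # tray: grey region points at z 0.002..0.02
    im=c["image"].astype(int)
    print(n,"table z",np.median(W[ok&(abs(W[...,2])<.02)&(im.min(-1)>150)][:,2]))
    if n=="top":
        m=ok&(W[...,2]>.003)&(W[...,2]<.016)&(abs(W[...,0]-.4)<.25)&(W[...,1]>.05)&(W[...,1]<.4)
        m=cv2.morphologyEx(m.astype(np.uint8),cv2.MORPH_OPEN,np.ones((3,3)))
        k,l,s,ce=cv2.connectedComponentsWithStats(m)
        for i in range(1,k):
            if s[i,4]>300:
                p=W[l==i]; print("tray",ce[i],cv2.minAreaRect(p[:,:2].astype(np.float32)),np.percentile(p[:,2],[5,50,95]).round(4))
    W2=W[ok]; q=W2[(W2[:,2]>.012)&(W2[:,0]>.25)&(W2[:,0]<.65)&(abs(W2[:,1])<.35)]
    # heights of objects coarse
    m=ok&(W[...,2]>.018)&(W[...,0]>.2)&(W[...,0]<.65)&(abs(W[...,1])<.35)
    k,l,s,ce=cv2.connectedComponentsWithStats(m.astype(np.uint8))
    for i in range(1,k):
        if s[i,4]>60:
            p=W[l==i];print(n,"obj",ce[i].round(),p.min(0).round(3),p.max(0).round(3))
x=cv2.resize(a["image"][150:260,140:400],None,fx=3,fy=3); cv2.imwrite("pics/b.png",x[...,::-1])
E
```

```text
top [326.82160804 198.72864322] 398 [ 0.5194 -0.1725  0.1651] circ 0.5204 -0.1733 0.0269 z pct [0.1623 0.1651 0.1676]
top table z -0.0001822659479941487
top obj [249. 166.] [ 0.615 -0.003  0.028] [0.65  0.025 0.049]
top obj [353. 163.] [ 0.622 -0.305  0.018] [ 0.65  -0.253  0.048]
top obj [166. 175.] [0.587 0.206 0.018] [0.647 0.277 0.027]
top obj [319. 206.] [ 0.456 -0.231  0.018] [ 0.586 -0.111  0.169]
top obj [261. 213.] [ 0.483 -0.036  0.02 ] [ 0.519 -0.     0.132]
top obj [369. 245.] [ 0.386 -0.333  0.018] [ 0.435 -0.281  0.048]
top obj [256. 264.] [ 0.34  -0.032  0.045] [0.397 0.023 0.055]
top obj [283. 362.] [ 0.2   -0.157  0.2  ] [0.272 0.12  0.668]
side [266.92946058 146.53941909] 241 [ 0.5173 -0.1668  0.1647] circ 0.5187 -0.173 0.0279 z pct [0.1568 0.1647 0.1674]
side table z -0.00013958089590599665
side obj [404.  99.] [ 0.2   -0.125  0.191] [0.265 0.121 0.621]
side obj [266. 182.] [ 0.455 -0.231  0.018] [0.582 0.002 0.168]
side obj [235. 157.] [ 0.619 -0.307  0.018] [ 0.649 -0.251  0.048]
side obj [311. 162.] [ 0.385 -0.335  0.018] [ 0.434 -0.279  0.048]
side obj [207. 221.] [ 0.612 -0.005  0.024] [0.65  0.026 0.049]
side obj [312. 234.] [ 0.341 -0.035  0.018] [0.396 0.025 0.055]
side obj [184. 300.] [0.583 0.206 0.018] [0.642 0.277 0.027]
```

View pics/b.png

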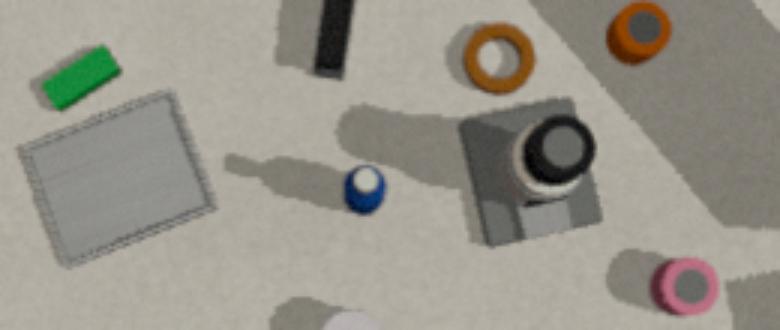

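The crop shows the black cap at crop (560,150) on the white barrel and grey foot, with the slot below it. The tray corners are at crop (22,148), (173,92), (215,208) and (68,266). A blue bottle stands between them at (365,190).

```bash
cat >> h.py <<'E'
def st():
    o=ctrl.get_obs();R=Ro.from_rotvec(o["ee_rot"]).as_matrix()
    f=o["wrist_force"]
    print("t",round(o["time_s"],2),"p",o["tool_pos"].round(4),"q1,6",o["q"][[0,5]].round(3),"F",f.round(2),"Ftool",(R.T@f).round(2),"M",o["torque"].round(2),"w",round(o["gripper_width"],4)," R y",R[:,1].round(3))
    return o,R
def to(p): 
    o,R=st();print("shift",(R.T@(np.array(p)-o["tool_pos"])).round(4))
E
python3 - <<'E'
from h import *
import pickle
a,b=pickle.load(open("s.pkl","rb"))
def pix2w(c,uv,z):
    h=384;f=h/2/np.tan(np.radians(c["vfov"])/2);K=np.array([[f,0,c["cx"]],[0,f,c["cy"]],[0,0,1]])
    n=cv2.undistortPoints(np.array(uv,float).reshape(-1,1,2),K,np.array(c["D"],float)).reshape(-1,2)
    R=np.array(c["R"]);C=-R.T@c["t"];d=np.c_[n,np.ones(len(n))]@R
    return C+d*((z-C[2])/d[:,2])[:,None]
uv=np.array([(22,148),(173,92),(215,208),(68,266)])/3+[140,150]
P=pix2w(a,uv,.012);print(P.round(4),"centre",P.mean(0).round(4),[np.linalg.norm(P[i]-P[i-1]).round(3) for i in range(4)])
# cap top circle fit
for c in(a,b):
    W=c["W"];m=c["ok"]&(abs(W[...,2]-.1655)<.004)&(np.hypot(W[...,0]-.52,W[...,1]+.173)<.04)
    p=W[m]; print(p.mean(0),(p[:,:2].max(0)+p[:,:2].min(0))/2,np.ptp(p[:,:2],0))
    q=W[c["ok"]&(W[...,2]>.15)&(W[...,0]>.1)&(W[...,0]<.62)&(W[...,1]<-.05)&(W[...,1]>-.6)&(W[...,2]<.35)]
    H,_,_=np.histogram2d(q[:,0],q[:,1],bins=[np.arange(.1,.65,.05),np.arange(-.6,0,.05)]);print(H.astype(int))
to((.5195,-.173,.231))
E
```

```text
[[0.5491 0.2965 0.012 ]
 [0.5995 0.1557 0.012 ]
 [0.4906 0.1163 0.012 ]
 [0.4396 0.251  0.012 ]] centre [0.5197 0.2048 0.012 ] [np.float64(0.119), np.float64(0.15), np.float64(0.116), np.float64(0.144)]
[ 0.52020106 -0.17279288  0.16516573] [ 0.52064854 -0.17330345] [0.05060729 0.05303702]
[[  0   0 196   0   0   0   0   0   0   0   0]
 [  0   3 459   1   0   0   0   0   0   0   0]
 [  0   0   0   0   0   0   0   0   0   0   1]
 [  0   0   0   0   0   0   0   0   0   0   0]
 [  0   0   0   0   0   0   0   0   0   0   0]
 [  0   0   0   0   0   0   0   0   0   0   0]
 [  0   0   0   0   0   0   0   0   0   0   0]
 [  0   0   0   0   0   0   0   0  34   0   0]
 [263   1   0   0   0   0   0   0 354  22   0]
 [363 593   0   0   0   0   0   0   0   0   0]]
[ 0.51811341 -0.1711834   0.16501192] [ 0.51870645 -0.17315064] [0.05027592 0.05502774]
[[  0   0   0   0   0   0   0   0   0   0   0]
 [  0   0   0   0   0   0   0   0   0   0   0]
 [  0   0   0   0   0   0   0   0   0   0   1]
 [  0   0   0   0   0   0   0   0   0   0   0]
 [  0   0   0   0   0   0   0   0   0   0   0]
 [  0   0   0   0   0   0   0   0   0   0   0]
 [  0   0   0   0   0   0   0   0   0   0   0]
 [ 88   0   0   0   0   0   0   0  38   0   0]
 [626  19   0   0   0   0   0   1 203  33   0]
 [421 507   0   0   0   0   0   0   0   0   0]]
t 0.1 p [ 0.165  -0.5243  0.2308] q1,6 [-1.351 -0.085] F [-0.57 -0.29  0.43] Ftool [-0.43  0.1   0.63] M [-0.03  0.   -0.02] w 0.0852  R y [ 0.3   -0.954 -0.001]
shift [ 1.000e-04 -2.288e-01 -4.436e-01]
```

```bash
python3 -m handwheel '[{"dy":-0.019,"dz":-0.037,"twist":0.14},{"dy":-0.038,"dz":-0.074,"twist":0.28},{"dy":-0.057,"dz":-0.111,"twist":0.42},{"dy":-0.076,"dz":-0.148,"twist":0.56},{"dy":-0.095,"dz":-0.185,"twist":0.70},{"dy":-0.114,"dz":-0.222,"twist":0.84},{"dy":-0.133,"dz":-0.259,"twist":0.98},{"dy":-0.152,"dz":-0.296,"twist":1.12},{"dy":-0.171,"dz":-0.333,"twist":1.26},{"dy":-0.190,"dz":-0.370,"twist":1.40},{"dy":-0.209,"dz":-0.407,"twist":1.54},{"dy":-0.2288,"dz":-0.4436,"twist":1.68}]' 20; python3 -c "
from h import *
to((.52,-.173,.122))"
```

```text
t 0.1 p [ 0.165  -0.5243  0.2308] q1,6 [-1.351 -0.085] F [-0.57 -0.29  0.43] Ftool [-0.43  0.1   0.63] M [-0.03  0.   -0.02] w 0.0852  R y [ 0.3   -0.954 -0.001]
shift [ 0.1091 -0.2285 -0.4441]invalid input
```

```bash
python3 -m handwheel '[{"jaw":0.085,"dx":0,"dy":-0.019,"dz":-0.037,"twist":0.14},{"jaw":0.085,"dx":0,"dy":-0.038,"dz":-0.074,"twist":0.28},{"jaw":0.085,"dx":0,"dy":-0.057,"dz":-0.111,"twist":0.42},{"jaw":0.085,"dx":0,"dy":-0.076,"dz":-0.148,"twist":0.56},{"jaw":0.085,"dx":0,"dy":-0.095,"dz":-0.185,"twist":0.70},{"jaw":0.085,"dx":0,"dy":-0.114,"dz":-0.222,"twist":0.84},{"jaw":0.085,"dx":0,"dy":-0.133,"dz":-0.259,"twist":0.98},{"jaw":0.085,"dx":0,"dy":-0.152,"dz":-0.296,"twist":1.12},{"jaw":0.085,"dx":0,"dy":-0.171,"dz":-0.333,"twist":1.26},{"jaw":0.085,"dx":0,"dy":-0.190,"dz":-0.370,"twist":1.40},{"jaw":0.085,"dx":0,"dy":-0.209,"dz":-0.407,"twist":1.54},{"jaw":0.085,"dx":0,"dy":-0.2288,"dz":-0.4436,"twist":1.68}]' 20; python3 -c "
from h import *
to((.52,-.173,.122))"
```

```text
time_s: 1.3
tool_pos: [0.5194, -0.173, 0.2311]
ee_rot: [-1.353, 1.109, 1.354]
wrist_force: [0.2, -0.1, -0.9]
gripper_width: 0.0846
t 1.3 p [ 0.5194 -0.173   0.2311] q1,6 [-0.406  2.537] F [ 0.22 -0.13 -0.88] Ftool [ 0.88 -0.19 -0.17] M [-0.03 -0.    0.03] w 0.0846  R y [-0.98  -0.197  0.   ]
shift [ 1.091e-01 -6.000e-04 -1.000e-04]
```

```bash
python3 -m handwheel '[{"jaw":0.085,"dx":0.03,"dy":0,"dz":0,"twist":0.1},{"jaw":0.085,"dx":0.06,"dy":0,"dz":0,"twist":0.2},{"jaw":0.075,"dx":0.085,"dy":-0.0005,"dz":0,"twist":0.2},{"jaw":0.065,"dx":0.1,"dy":-0.0005,"dz":0,"twist":0.2},{"jaw":0.06,"dx":0.109,"dy":-0.0005,"dz":0,"twist":0.2},{"jaw":0.057,"dx":0.109,"dy":-0.0005,"dz":0,"twist":0.2},{"jaw":0.057,"dx":0.109,"dy":-0.0005,"dz":0,"twist":0.2}]' 20; python3 - <<'E'
from h import *
to((.52,-.173,.122))
c=cap("side");save(c,"c.png",(200,90,350,240),4)
E
```

```text
time_s: 2.0
tool_pos: [0.5193, -0.1745, 0.1229]
ee_rot: [-1.212, 1.207, 1.211]
wrist_force: [0.8, -0.4, 0.5]
gripper_width: 0.0569
t 2.0 p [ 0.5193 -0.1745  0.1229] q1,6 [-0.409  2.729] F [ 0.79 -0.42  0.55] Ftool [-0.55 -0.79 -0.42] M [ 0.02 -0.01  0.02] w 0.0569  R y [-1.    -0.004 -0.001]
shift [ 0.0009 -0.0007  0.0015]
```

View pics/c.png

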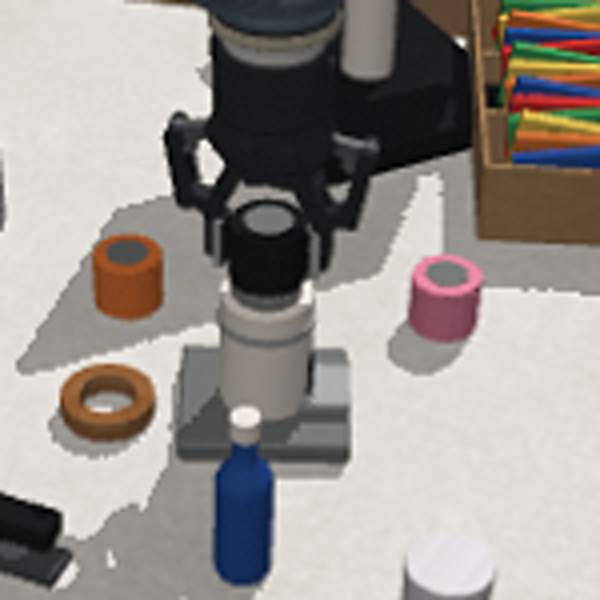

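The picture shows the fingers on either side of the cap, at (215,240) and (325,240), with the cap centred between them at (268,245). I close softly now.

```bash
python3 -m handwheel '[{"jaw":0.055,"dx":0,"dy":-0.0007,"dz":0.0015,"twist":0},{"jaw":0.053,"dx":0,"dy":-0.0007,"dz":0.0015,"twist":0},{"jaw":0.051,"dx":0,"dy":-0.0007,"dz":0.0015,"twist":0},{"jaw":0.049,"dx":0,"dy":-0.0007,"dz":0.0015,"twist":0},{"jaw":0.049,"dx":0,"dy":-0.0007,"dz":0.0015,"twist":0}]' 20; python3 -c "
from h import *
st()"
```

```text
time_s: 2.55
tool_pos: [0.5198, -0.1728, 0.1227]
ee_rot: [-1.212, 1.207, 1.212]
wrist_force: [-2.5, 2.0, 6.1]
gripper_width: 0.052
t 2.55 p [ 0.5198 -0.1728  0.1227] q1,6 [-0.406  2.732] F [-2.48  2.01  6.09] Ftool [-6.09  2.47  2.02] M [ 0.18  0.31 -0.01] w 0.052  R y [-1.    -0.004 -0.   ]
```

```bash
python3 -m handwheel '[{"jaw":0.049,"dx":-0.0003,"dy":0,"dz":0,"twist":-0.12},{"jaw":0.049,"dx":-0.0006,"dy":0,"dz":0,"twist":-0.24},{"jaw":0.049,"dx":-0.0009,"dy":0,"dz":0,"twist":-0.36},{"jaw":0.049,"dx":-0.0012,"dy":0,"dz":0,"twist":-0.48},{"jaw":0.049,"dx":-0.0012,"dy":0,"dz":0,"twist":-0.48}]' ; python3 -c "
from h import *
st()"
```

```text
time_s: 3.05
tool_pos: [0.5202, -0.1731, 0.1241]
ee_rot: [-1.56, 0.937, 1.557]
wrist_force: [-0.5, 0.2, 5.6]
gripper_width: 0.0517
t 3.05 p [ 0.5202 -0.1731  0.1241] q1,6 [-0.406  2.248] F [-0.53  0.22  5.59] Ftool [-5.59  0.36  0.44] M [-0.    0.05  0.02] w 0.0517  R y [-0.883 -0.469 -0.001]
```

```bash
python3 -m handwheel '[{"jaw":0.049,"dx":-0.0003,"dy":0,"dz":0,"twist":-0.14},{"jaw":0.049,"dx":-0.0006,"dy":0,"dz":0,"twist":-0.28},{"jaw":0.049,"dx":-0.0009,"dy":0,"dz":0,"twist":-0.42},{"jaw":0.049,"dx":-0.0012,"dy":0,"dz":0,"twist":-0.56},{"jaw":0.049,"dx":-0.0015,"dy":0,"dz":0,"twist":-0.7},{"jaw":0.049,"dx":-0.0018,"dy":0,"dz":0,"twist":-0.84},{"jaw":0.049,"dx":-0.0018,"dy":0,"dz":0,"twist":-0.84}]' ; python3 -c "
from h import *
st()"
```

```text
time_s: 3.75
tool_pos: [0.5202, -0.1731, 0.1259]
ee_rot: [-2.095, 0.255, 2.091]
wrist_force: [0.1, -0.4, 4.6]
gripper_width: 0.0519
t 3.75 p [ 0.5202 -0.1731  0.1259] q1,6 [-0.406  1.407] F [ 0.09 -0.4   4.58] Ftool [-4.58  0.37 -0.19] M [-0.05  0.08  0.03] w 0.0519  R y [-0.24  -0.971  0.   ]
```

```bash
python3 -m handwheel '[{"jaw":0.049,"dx":-0.0003,"dy":0,"dz":0,"twist":-0.14},{"jaw":0.049,"dx":-0.0006,"dy":0,"dz":0,"twist":-0.28},{"jaw":0.049,"dx":-0.0009,"dy":0,"dz":0,"twist":-0.42},{"jaw":0.049,"dx":-0.0012,"dy":0,"dz":0,"twist":-0.56},{"jaw":0.049,"dx":-0.0015,"dy":0,"dz":0,"twist":-0.7},{"jaw":0.049,"dx":-0.0018,"dy":0,"dz":0,"twist":-0.84},{"jaw":0.049,"dx":-0.0018,"dy":0,"dz":0,"twist":-0.84}]' ; python3 -c "
from h import *
st()"
```

```text
time_s: 4.45
tool_pos: [0.5202, -0.1732, 0.1277]
ee_rot: [1.881, 0.578, -1.879]
wrist_force: [-1.2, -0.7, 4.8]
gripper_width: 0.0517
t 4.45 p [ 0.5202 -0.1732  0.1277] q1,6 [-0.406  0.567] F [-1.24 -0.74  4.77] Ftool [-4.77 -0.08  1.44] M [-0.07  0.09 -0.03] w 0.0517  R y [ 0.563 -0.827  0.002]
```

```bash
python3 -m handwheel '[{"jaw":0.049,"dx":-0.0003,"dy":0,"dz":0,"twist":-0.14},{"jaw":0.049,"dx":-0.0006,"dy":0,"dz":0,"twist":-0.28},{"jaw":0.049,"dx":-0.0009,"dy":0,"dz":0,"twist":-0.42},{"jaw":0.049,"dx":-0.0012,"dy":0,"dz":0,"twist":-0.56},{"jaw":0.049,"dx":-0.0015,"dy":0,"dz":0,"twist":-0.7},{"jaw":0.049,"dx":-0.0018,"dy":0,"dz":0,"twist":-0.84},{"jaw":0.049,"dx":-0.0018,"dy":0,"dz":0,"twist":-0.84}]' ; python3 -c "
from h import *
st()"
```

```text
time_s: 5.15
tool_pos: [0.5204, -0.1733, 0.1298]
ee_rot: [1.307, 1.141, -1.305]
wrist_force: [-1.0, -0.4, 7.5]
gripper_width: 0.0523
t 5.15 p [ 0.5204 -0.1733  0.1298] q1,6 [-0.406 -0.273] F [-1.   -0.41  7.55] Ftool [-7.55 -0.92  0.55] M [-0.05  0.03  0.08] w 0.0523  R y [ 0.991 -0.133  0.002]
```

```bash
python3 -m handwheel '[{"jaw":0.049,"dx":-0.0005,"dy":0,"dz":0,"twist":-0.14},{"jaw":0.049,"dx":-0.0009,"dy":0,"dz":0,"twist":-0.28},{"jaw":0.049,"dx":-0.0013,"dy":0,"dz":0,"twist":-0.42},{"jaw":0.049,"dx":-0.0017,"dy":0,"dz":0,"twist":-0.56},{"jaw":0.049,"dx":-0.002,"dy":0,"dz":0,"twist":-0.7},{"jaw":0.049,"dx":-0.0023,"dy":0,"dz":0,"twist":-0.84},{"jaw":0.049,"dx":-0.0023,"dy":0,"dz":0,"twist":-0.84}]' ; python3 -c "
from h import *
st()"
```

```text
time_s: 5.85
tool_pos: [0.5205, -0.1733, 0.1321]
ee_rot: [0.674, 1.461, -0.674]
wrist_force: [-0.0, -0.3, 7.0]
gripper_width: 0.052
t 5.85 p [ 0.5205 -0.1733  0.1321] q1,6 [-0.406 -1.113] F [-0.03 -0.31  6.98] Ftool [-6.98 -0.21  0.24] M [0.05 0.02 0.07] w 0.052  R y [0.76  0.65  0.001]
```

```bash
python3 -m handwheel '[{"jaw":0.049,"dx":-0.0004,"dy":0,"dz":0,"twist":-0.14},{"jaw":0.049,"dx":-0.0008,"dy":0,"dz":0,"twist":-0.28},{"jaw":0.049,"dx":-0.0012,"dy":0,"dz":0,"twist":-0.42},{"jaw":0.049,"dx":-0.0016,"dy":0,"dz":0,"twist":-0.56},{"jaw":0.049,"dx":-0.0019,"dy":0,"dz":0,"twist":-0.7},{"jaw":0.049,"dx":-0.0022,"dy":0,"dz":0,"twist":-0.84},{"jaw":0.049,"dx":-0.0022,"dy":0,"dz":0,"twist":-0.84}]' ; python3 -c "
from h import *
st()"
```

```text
time_s: 6.55
tool_pos: [0.5206, -0.1732, 0.1345]
ee_rot: [0.018, 1.568, -0.019]
wrist_force: [-0.3, 0.0, 9.9]
gripper_width: 0.0522
t 6.55 p [ 0.5206 -0.1732  0.1345] q1,6 [-0.406 -1.953] F [-0.31  0.01  9.88] Ftool [-9.88 -0.01 -0.28] M [0.08 0.07 0.02] w 0.0522  R y [ 0.024  1.    -0.001]
```

```bash
python3 -m handwheel '[{"jaw":0.049,"dx":-0.0004,"dy":0,"dz":0,"twist":-0.14},{"jaw":0.049,"dx":-0.0008,"dy":0,"dz":0,"twist":-0.28},{"jaw":0.049,"dx":-0.0012,"dy":0,"dz":0,"twist":-0.42},{"jaw":0.049,"dx":-0.0016,"dy":0,"dz":0,"twist":-0.56},{"jaw":0.049,"dx":-0.0019,"dy":0,"dz":0,"twist":-0.7},{"jaw":0.049,"dx":-0.0019,"dy":0,"dz":0,"twist":-0.76},{"jaw":0.049,"dx":-0.0019,"dy":0,"dz":0,"twist":-0.76}]' ; python3 - <<'E'
from h import *
st()
c=cap("side");save(c,"d.png",(200,90,350,240),4)
E
```

```text
time_s: 7.25
tool_pos: [0.5207, -0.1731, 0.1366]
ee_rot: [-0.575, 1.491, 0.572]
wrist_force: [-0.8, 1.1, 11.8]
gripper_width: 0.0522
t 7.25 p [ 0.5207 -0.1731  0.1366] q1,6 [-0.406 -2.71 ] F [-0.83  1.12 11.84] Ftool [-11.84   1.36   0.15] M [0.19 0.24 0.01] w 0.0522  R y [-0.669  0.743 -0.002]
```

View pics/d.png

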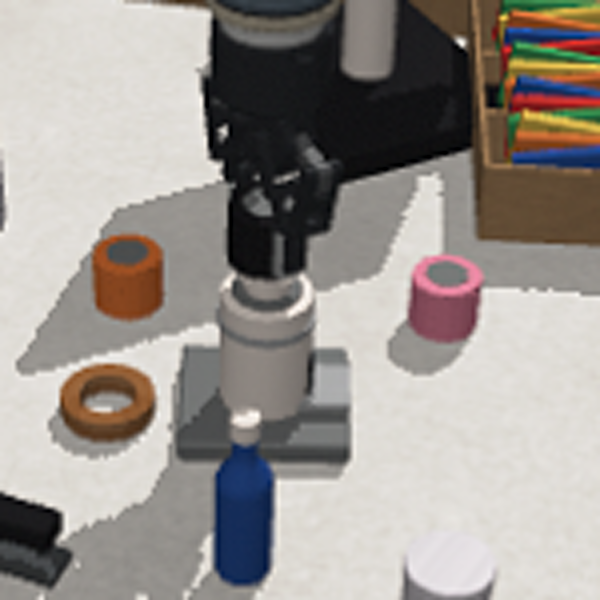

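Picture: the cap at (265,235) is clearly higher, with the neck and ledge showing at (268,285). The upward force on the tool has grown to 12 N, so the hand is lagging the thread. I ease up 1 mm to feel for it.

```bash
python3 -m handwheel '[{"jaw":0.049,"dx":-0.0005,"dy":0,"dz":0,"twist":0},{"jaw":0.049,"dx":-0.001,"dy":0,"dz":0,"twist":0},{"jaw":0.049,"dx":-0.001,"dy":0,"dz":0,"twist":0}]' ; python3 -c "
from h import *
st()"
```

```text
time_s: 7.6
tool_pos: [0.5205, -0.1732, 0.1369]
ee_rot: [-0.573, 1.492, 0.571]
wrist_force: [3.3, 0.6, 3.7]
gripper_width: 0.0517
t 7.6 p [ 0.5205 -0.1732  0.1369] q1,6 [-0.406 -2.708] F [3.26 0.63 3.72] Ftool [-3.71 -1.71  2.85] M [-0.03 -0.32  0.02] w 0.0517  R y [-0.668  0.744 -0.002]
```

```bash
python3 -m handwheel '[{"jaw":0.054,"dx":0,"dy":0,"dz":0,"twist":0},{"jaw":0.058,"dx":0,"dy":0,"dz":0,"twist":0},{"jaw":0.062,"dx":0,"dy":0,"dz":0,"twist":0},{"jaw":0.066,"dx":0,"dy":0,"dz":0,"twist":0},{"jaw":0.066,"dx":0,"dy":0,"dz":0,"twist":0.14},{"jaw":0.066,"dx":0,"dy":0,"dz":0,"twist":0.28},{"jaw":0.066,"dx":0,"dy":0,"dz":0,"twist":0.42},{"jaw":0.066,"dx":0,"dy":0,"dz":0,"twist":0.56},{"jaw":0.066,"dx":0,"dy":0,"dz":0,"twist":0.7},{"jaw":0.066,"dx":0,"dy":0,"dz":0,"twist":0.84},{"jaw":0.066,"dx":0,"dy":0,"dz":0,"twist":0.98},{"jaw":0.066,"dx":0,"dy":0,"dz":0,"twist":1.12}]' 
python3 -m handwheel '[{"jaw":0.066,"dx":0,"dy":0,"dz":0,"twist":0.14},{"jaw":0.066,"dx":0,"dy":0,"dz":0,"twist":0.28},{"jaw":0.066,"dx":0,"dy":0,"dz":0,"twist":0.42},{"jaw":0.066,"dx":0,"dy":0,"dz":0,"twist":0.56},{"jaw":0.066,"dx":0,"dy":0,"dz":0,"twist":0.7},{"jaw":0.066,"dx":0,"dy":0,"dz":0,"twist":0.84},{"jaw":0.066,"dx":0,"dy":0,"dz":0,"twist":0.98},{"jaw":0.066,"dx":0,"dy":0,"dz":0,"twist":1.12},{"jaw":0.066,"dx":0,"dy":0,"dz":0,"twist":1.26},{"jaw":0.066,"dx":0,"dy":0,"dz":0,"twist":1.4},{"jaw":0.066,"dx":0,"dy":0,"dz":0,"twist":1.54},{"jaw":0.066,"dx":0,"dy":0,"dz":0,"twist":1.68}]' 
python3 - <<'E'
from h import *
st()
c=cap("side");W=c["W"];m=c["ok"]&(W[...,2]>.165)&(W[...,2]<.2)&(np.hypot(W[...,0]-.52,W[...,1]+.173)<.03)
print(W[m][:,2].mean(),np.percentile(W[m][:,2],[5,50,95]))
save(c,"e.png",(200,90,350,240),4)
E
```

```text
time_s: 8.8
tool_pos: [0.5196, -0.1728, 0.1361]
ee_rot: [0.309, 1.549, -0.309]
wrist_force: [0.4, 0.2, -0.0]
gripper_width: 0.0661
time_s: 10.0
tool_pos: [0.5196, -0.1729, 0.1362]
ee_rot: [1.57, 0.927, -1.57]
wrist_force: [-0.6, 0.1, 0.7]
gripper_width: 0.0658
t 10.0 p [ 0.5196 -0.1729  0.1362] q1,6 [-0.406  0.098] F [-0.6   0.05  0.75] Ftool [-0.75 -0.55  0.24] M [ 0.01  0.04 -0.03] w 0.0658  R y [ 0.876 -0.483 -0.   ]
0.1776787723337839 [0.16704428 0.17965074 0.18247529]
```

View pics/e.png

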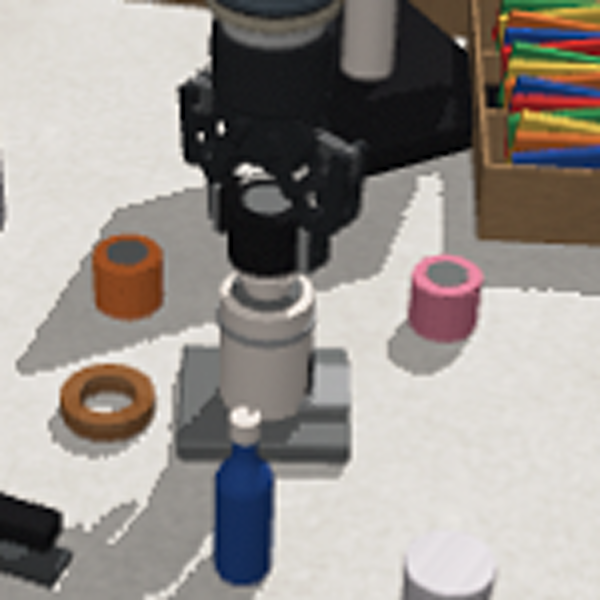

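The cap stayed on the thread at (265,230) in the picture. Its top is at about z 0.180, so it has risen 15 mm. I finish winding the open hand back.

```bash
python3 -m handwheel '[{"jaw":0.066,"dx":0,"dy":0.0008,"dz":0,"twist":0.14},{"jaw":0.066,"dx":0,"dy":0.0008,"dz":0,"twist":0.28},{"jaw":0.066,"dx":0,"dy":0.0008,"dz":0,"twist":0.42},{"jaw":0.066,"dx":0,"dy":0.0008,"dz":0,"twist":0.56},{"jaw":0.066,"dx":0,"dy":0.0008,"dz":0,"twist":0.7},{"jaw":0.066,"dx":0,"dy":0.0008,"dz":0,"twist":0.84},{"jaw":0.066,"dx":0,"dy":0.0008,"dz":0,"twist":0.98},{"jaw":0.066,"dx":0,"dy":0.0008,"dz":0,"twist":1.12},{"jaw":0.066,"dx":0,"dy":0.0008,"dz":0,"twist":1.26},{"jaw":0.066,"dx":0,"dy":0.0008,"dz":0,"twist":1.4},{"jaw":0.066,"dx":0,"dy":0.0008,"dz":0,"twist":1.54},{"jaw":0.066,"dx":0,"dy":0.0008,"dz":0,"twist":1.68}]' 
python3 -m handwheel '[{"jaw":0.066,"dx":0,"dy":0,"dz":0,"twist":0.14},{"jaw":0.066,"dx":0,"dy":0,"dz":0,"twist":0.28},{"jaw":0.066,"dx":0,"dy":0,"dz":0,"twist":0.42},{"jaw":0.062,"dx":0,"dy":0,"dz":0,"twist":0.56},{"jaw":0.058,"dx":0,"dy":0,"dz":0,"twist":0.7},{"jaw":0.056,"dx":0,"dy":0,"dz":0,"twist":0.84},{"jaw":0.055,"dx":0,"dy":0,"dz":0,"twist":0.92},{"jaw":0.053,"dx":0,"dy":0,"dz":0,"twist":0.92},{"jaw":0.051,"dx":0,"dy":0,"dz":0,"twist":0.92},{"jaw":0.049,"dx":0,"dy":0,"dz":0,"twist":0.92},{"jaw":0.049,"dx":0,"dy":0,"dz":0,"twist":0.92}]' 20
python3 -c "
from h import *
st()"
```

```text
time_s: 11.25
tool_pos: [0.5203, -0.1732, 0.1362]
ee_rot: [-1.873, 0.589, 1.873]
wrist_force: [0.2, 0.2, -0.0]
gripper_width: 0.0662
time_s: 12.35
tool_pos: [0.5202, -0.1732, 0.1363]
ee_rot: [-1.242, 1.188, 1.243]
wrist_force: [-2.0, 0.6, 2.4]
gripper_width: 0.0519
t 12.35 p [ 0.5202 -0.1732  0.1363] q1,6 [-0.406  2.69 ] F [-1.98  0.6   2.37] Ftool [-2.37  1.95  0.69] M [0.13 0.31 0.01] w 0.0519  R y [-0.999 -0.045  0.   ]
```

```bash
python3 -m handwheel '[{"jaw":0.049,"dx":-0.0004,"dy":0,"dz":0,"twist":-0.14},{"jaw":0.049,"dx":-0.0008,"dy":0,"dz":0,"twist":-0.28},{"jaw":0.049,"dx":-0.0012,"dy":0,"dz":0,"twist":-0.42},{"jaw":0.049,"dx":-0.0016,"dy":0,"dz":0,"twist":-0.56},{"jaw":0.049,"dx":-0.0019,"dy":0,"dz":0,"twist":-0.7},{"jaw":0.049,"dx":-0.0023,"dy":0,"dz":0,"twist":-0.84},{"jaw":0.049,"dx":-0.0023,"dy":0,"dz":0,"twist":-0.84}]' 25; python3 -c "
from h import *
st()"
python3 -m handwheel '[{"jaw":0.049,"dx":-0.0005,"dy":0,"dz":0,"twist":0},{"jaw":0.049,"dx":-0.001,"dy":0,"dz":0,"twist":0},{"jaw":0.049,"dx":-0.001,"dy":0,"dz":0,"twist":0}]'; python3 -c "
from h import *
st()"
```

```text
time_s: 13.05
tool_pos: [0.5204, -0.1733, 0.1387]
ee_rot: [-1.826, 0.65, 1.826]
wrist_force: [-0.1, -0.1, 2.0]
gripper_width: 0.0519
t 13.05 p [ 0.5204 -0.1733  0.1387] q1,6 [-0.406  1.849] F [-0.08 -0.08  2.03] Ftool [-2.03  0.11  0.01] M [0.01 0.26 0.03] w 0.0519  R y [-0.632 -0.775  0.   ]
time_s: 13.35
tool_pos: [0.5203, -0.1733, 0.1391]
ee_rot: [-1.822, 0.654, 1.823]
wrist_force: [1.7, -1.2, -7.8]
gripper_width: 0.0522
t 13.35 p [ 0.5203 -0.1733  0.1391] q1,6 [-0.406  1.853] F [ 1.75 -1.21 -7.77] Ftool [ 7.77 -0.18 -2.12] M [-0.26 -0.35  0.02] w 0.0522  R y [-0.636 -0.772  0.   ]
```

The lift is stopped by the thread, with a pull of 7.8 N. I turn on and take up the lead.

```bash
python3 -m handwheel '[{"jaw":0.049,"dx":0.0005,"dy":0,"dz":0,"twist":-0.14},{"jaw":0.049,"dx":0.0002,"dy":0,"dz":0,"twist":-0.28},{"jaw":0.049,"dx":-0.0002,"dy":0,"dz":0,"twist":-0.42},{"jaw":0.049,"dx":-0.0006,"dy":0,"dz":0,"twist":-0.56},{"jaw":0.049,"dx":-0.0009,"dy":0,"dz":0,"twist":-0.7},{"jaw":0.049,"dx":-0.0013,"dy":0,"dz":0,"twist":-0.84},{"jaw":0.049,"dx":-0.0013,"dy":0,"dz":0,"twist":-0.84}]' 25; python3 -c "
from h import *
st()"
python3 -m handwheel '[{"jaw":0.049,"dx":-0.0005,"dy":0,"dz":0,"twist":0},{"jaw":0.049,"dx":-0.001,"dy":0,"dz":0,"twist":0},{"jaw":0.049,"dx":-0.001,"dy":0,"dz":0,"twist":0}]'; python3 -c "
from h import *
st()"
```

```text
time_s: 14.05
tool_pos: [0.5204, -0.1733, 0.1412]
ee_rot: [2.141, 0.165, -2.141]
wrist_force: [-0.8, -1.4, 0.4]
gripper_width: 0.0521
t 14.05 p [ 0.5204 -0.1733  0.1412] q1,6 [-0.406  1.011] F [-0.76 -1.38  0.36] Ftool [-0.36  1.25  0.96] M [-0.14  0.13  0.07] w 0.0521  R y [ 0.153 -0.988  0.   ]
time_s: 14.35
tool_pos: [0.5202, -0.1733, 0.1415]
ee_rot: [2.143, 0.162, -2.144]
wrist_force: [1.8, -1.9, -7.9]
gripper_width: 0.0519
t 14.35 p [ 0.5202 -0.1733  0.1415] q1,6 [-0.406  1.014] F [ 1.8  -1.9  -7.95] Ftool [ 7.95  2.15 -1.5 ] M [-0.49 -0.34  0.06] w 0.0519  R y [ 0.15  -0.989 -0.   ]
```

```bash
python3 -m handwheel '[{"jaw":0.049,"dx":0.0005,"dy":0,"dz":0,"twist":-0.14},{"jaw":0.049,"dx":0.0002,"dy":0,"dz":0,"twist":-0.28},{"jaw":0.049,"dx":-0.0002,"dy":0,"dz":0,"twist":-0.42},{"jaw":0.049,"dx":-0.0006,"dy":0,"dz":0,"twist":-0.56},{"jaw":0.049,"dx":-0.0009,"dy":0,"dz":0,"twist":-0.7},{"jaw":0.049,"dx":-0.0013,"dy":0,"dz":0,"twist":-0.84},{"jaw":0.049,"dx":-0.0013,"dy":0,"dz":0,"twist":-0.84}]' 25; python3 -c "
from h import *
st()"
python3 -m handwheel '[{"jaw":0.049,"dx":-0.0005,"dy":0,"dz":0,"twist":0},{"jaw":0.049,"dx":-0.001,"dy":0,"dz":0,"twist":0},{"jaw":0.049,"dx":-0.001,"dy":0,"dz":0,"twist":0}]'; python3 -c "
from h import *
st()"
```

```text
time_s: 15.05
tool_pos: [0.5207, -0.1734, 0.144]
ee_rot: [1.621, 0.878, -1.62]
wrist_force: [-1.4, -1.0, 4.4]
gripper_width: 0.0521
t 15.05 p [ 0.5207 -0.1734  0.144 ] q1,6 [-0.406  0.171] F [-1.43 -1.02  4.43] Ftool [-4.43 -0.64  1.63] M [-0.1   0.23  0.03] w 0.0521  R y [ 0.838 -0.546  0.001]
time_s: 15.35
tool_pos: [0.5206, -0.1733, 0.1445]
ee_rot: [1.623, 0.876, -1.622]
wrist_force: [0.3, -0.7, 3.9]
gripper_width: 0.0519
t 15.35 p [ 0.5206 -0.1733  0.1445] q1,6 [-0.406  0.174] F [ 0.27 -0.66  3.87] Ftool [-3.87  0.59  0.41] M [-0.13 -0.04  0.03] w 0.0519  R y [ 0.836 -0.548  0.001]
```

```bash
python3 -m handwheel '[{"jaw":0.049,"dx":-0.0005,"dy":0,"dz":0,"twist":0},{"jaw":0.049,"dx":-0.001,"dy":0,"dz":0,"twist":0},{"jaw":0.049,"dx":-0.001,"dy":0,"dz":0,"twist":0}]'; python3 -c "
from h import *
st()"
```

```text
time_s: 15.65
tool_pos: [0.5206, -0.1733, 0.1454]
ee_rot: [1.621, 0.877, -1.621]
wrist_force: [1.2, -1.5, 3.2]
gripper_width: 0.0519
t 15.65 p [ 0.5206 -0.1733  0.1454] q1,6 [-0.406  0.172] F [ 1.18 -1.55  3.24] Ftool [-3.24  1.83  0.65] M [-0.17 -0.09 -0.  ] w 0.0519  R y [ 0.837 -0.547  0.   ]
```

```bash
python3 -m handwheel '[{"jaw":0.049,"dx":-0.001,"dy":0,"dz":0,"twist":0},{"jaw":0.049,"dx":-0.002,"dy":0,"dz":0,"twist":0},{"jaw":0.049,"dx":-0.002,"dy":0,"dz":0,"twist":0}]'; python3 -c "
from h import *
st()"
```

```text
time_s: 15.95
tool_pos: [0.5205, -0.1733, 0.1474]
ee_rot: [1.621, 0.878, -1.621]
wrist_force: [1.8, -1.6, 4.5]
gripper_width: 0.052
t 15.95 p [ 0.5205 -0.1733  0.1474] q1,6 [-0.406  0.172] F [ 1.76 -1.57  4.49] Ftool [-4.49  2.34  0.35] M [-0.13 -0.17 -0.02] w 0.052  R y [ 0.838 -0.546  0.   ]
```

It is free: 4 mm above the last stop and still following, with only the spring's 4 N on the hand. I lift it slowly off the spring, then clear of the pusher.

```bash
python3 -m handwheel '[{"jaw":0.049,"dx":-0.002,"dy":0,"dz":0,"twist":0},{"jaw":0.049,"dx":-0.005,"dy":0,"dz":0,"twist":0},{"jaw":0.049,"dx":-0.009,"dy":0,"dz":0,"twist":0},{"jaw":0.049,"dx":-0.013,"dy":0,"dz":0,"twist":0},{"jaw":0.049,"dx":-0.018,"dy":0,"dz":0,"twist":0},{"jaw":0.049,"dx":-0.024,"dy":0,"dz":0,"twist":0},{"jaw":0.049,"dx":-0.034,"dy":0,"dz":0,"twist":0},{"jaw":0.049,"dx":-0.049,"dy":0,"dz":0,"twist":0},{"jaw":0.049,"dx":-0.069,"dy":0,"dz":0,"twist":0},{"jaw":0.049,"dx":-0.085,"dy":0,"dz":0,"twist":0},{"jaw":0.049,"dx":-0.095,"dy":0,"dz":0,"twist":0},{"jaw":0.049,"dx":-0.095,"dy":0,"dz":0,"twist":0}]' 30; python3 - <<'E'
from h import *
to((.52,.205,.242))
c=cap("side");save(c,"f.png",(180,40,370,230),3)
E
```

```text
time_s: 17.15
tool_pos: [0.5208, -0.1734, 0.2437]
ee_rot: [1.622, 0.876, -1.619]
wrist_force: [0.2, -0.4, -1.0]
gripper_width: 0.0518
t 17.15 p [ 0.5208 -0.1734  0.2437] q1,6 [-0.406  0.172] F [ 0.23 -0.35 -1.03] Ftool [1.03 0.39 0.17] M [-0.04  0.02 -0.02] w 0.0518  R y [ 0.838 -0.546  0.002]
shift [ 0.0013 -0.2074 -0.3165]
```

View pics/f.png

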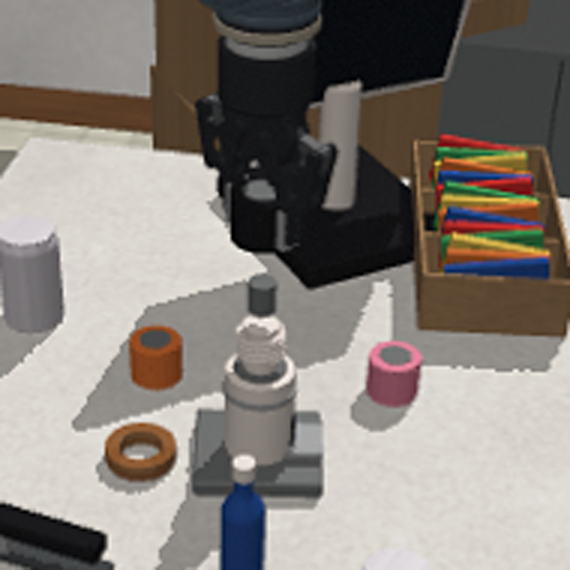

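The cap is held upright at (262,215) in the picture. The pusher disc at (262,292) and the bare neck are below it. I carry it to the tray.

```bash
python3 -m handwheel '[{"jaw":0.049,"dx":0,"dy":-0.010,"dz":-0.015,"twist":0},{"jaw":0.049,"dx":0,"dy":-0.028,"dz":-0.043,"twist":0},{"jaw":0.049,"dx":0,"dy":-0.049,"dz":-0.075,"twist":0},{"jaw":0.049,"dx":0,"dy":-0.070,"dz":-0.107,"twist":0},{"jaw":0.049,"dx":0,"dy":-0.091,"dz":-0.139,"twist":0},{"jaw":0.049,"dx":0,"dy":-0.112,"dz":-0.171,"twist":0},{"jaw":0.049,"dx":0,"dy":-0.133,"dz":-0.203,"twist":0},{"jaw":0.049,"dx":0,"dy":-0.154,"dz":-0.235,"twist":0},{"jaw":0.049,"dx":0,"dy":-0.175,"dz":-0.267,"twist":0},{"jaw":0.049,"dx":0,"dy":-0.193,"dz":-0.295,"twist":0},{"jaw":0.049,"dx":0,"dy":-0.204,"dz":-0.312,"twist":0},{"jaw":0.049,"dx":0,"dy":-0.2074,"dz":-0.3165,"twist":0}]'
python3 -m handwheel '[{"jaw":0.049,"dx":0.02,"dy":0,"dz":0,"twist":0},{"jaw":0.049,"dx":0.05,"dy":0,"dz":0,"twist":0},{"jaw":0.049,"dx":0.08,"dy":0,"dz":0,"twist":0},{"jaw":0.049,"dx":0.11,"dy":0,"dz":0,"twist":0},{"jaw":0.049,"dx":0.14,"dy":0,"dz":0,"twist":0},{"jaw":0.049,"dx":0.17,"dy":0,"dz":0,"twist":0},{"jaw":0.049,"dx":0.19,"dy":0,"dz":0,"twist":0},{"jaw":0.049,"dx":0.205,"dy":0,"dz":0,"twist":0},{"jaw":0.049,"dx":0.212,"dy":0,"dz":0,"twist":0},{"jaw":0.049,"dx":0.212,"dy":0,"dz":0,"twist":0},{"jaw":0.049,"dx":0.212,"dy":0,"dz":0,"twist":0}]'
python3 - <<'E'
from h import *
st()
c=cap("side");save(c,"g.png",(170,200,330,370),4)
W=c["W"];m=c["ok"]&(W[...,2]>.045)&(W[...,2]<.09)&(np.hypot(W[...,0]-.52,W[...,1]-.205)<.022)
print(np.percentile(W[m][:,2],[5,25,50,75,95]).round(4))
E
```

```text
time_s: 18.4
tool_pos: [0.5189, 0.2068, 0.2411]
ee_rot: [1.618, 0.88, -1.621]
wrist_force: [-0.1, -0.2, -1.5]
gripper_width: 0.0517
time_s: 19.5
tool_pos: [0.52, 0.2052, 0.0309]
ee_rot: [1.622, 0.878, -1.62]
wrist_force: [-0.9, 0.1, -0.6]
gripper_width: 0.0517
t 19.5 p [0.52   0.2052 0.0309] q1,6 [0.292 0.871] F [-0.88  0.14 -0.55] Ftool [ 0.55 -0.82  0.36] M [ 0.04 -0.02 -0.02] w 0.0517  R y [ 0.838 -0.546  0.001]
[0.0732 0.0748 0.0756 0.0767 0.0781]
```

View pics/g.png

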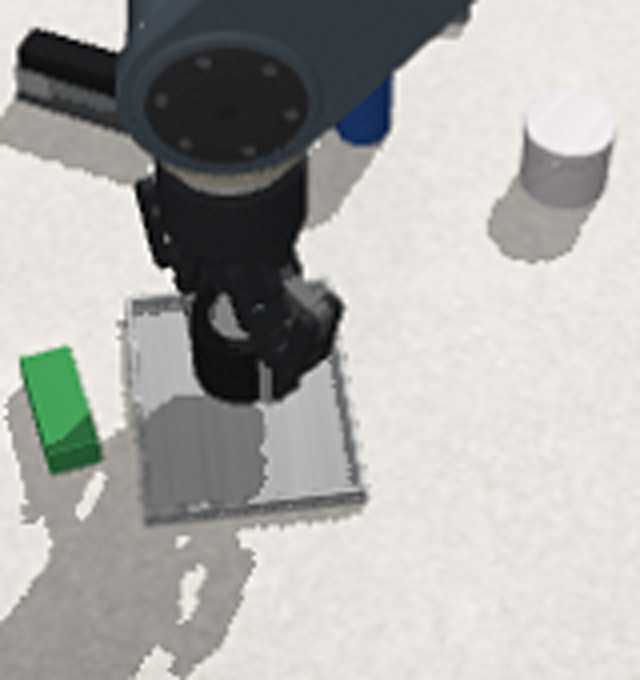

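The cap hangs upright over the tray, its top near (235,315) in the picture and its rim at about z 0.031. I lower it 22 mm, then creep.

```bash
python3 -m handwheel '[{"jaw":0.049,"dx":0.008,"dy":0,"dz":0,"twist":0},{"jaw":0.049,"dx":0.015,"dy":0,"dz":0,"twist":0},{"jaw":0.049,"dx":0.019,"dy":0,"dz":0,"twist":0},{"jaw":0.049,"dx":0.022,"dy":0,"dz":0,"twist":0},{"jaw":0.049,"dx":0.023,"dy":0,"dz":0,"twist":0},{"jaw":0.049,"dx":0.0235,"dy":0,"dz":0,"twist":0},{"jaw":0.049,"dx":0.0235,"dy":0,"dz":0,"twist":0}]'
python3 -m handwheel '[{"jaw":0.049,"dx":0.0005,"dy":0,"dz":0,"twist":0},{"jaw":0.049,"dx":0.001,"dy":0,"dz":0,"twist":0},{"jaw":0.049,"dx":0.001,"dy":0,"dz":0,"twist":0}]'
```

```text
time_s: 20.25
tool_pos: [0.5196, 0.2052, 0.0068]
ee_rot: [1.621, 0.878, -1.621]
wrist_force: [0.3, -0.0, -1.0]
gripper_width: 0.0521
time_s: 20.55
tool_pos: [0.5195, 0.2051, 0.0057]
ee_rot: [1.621, 0.878, -1.621]
wrist_force: [-0.5, 0.6, -1.2]
gripper_width: 0.0522
```

```bash
python3 -m handwheel '[{"jaw":0.049,"dx":0.0005,"dy":0,"dz":0,"twist":0},{"jaw":0.049,"dx":0.0008,"dy":0,"dz":0,"twist":0},{"jaw":0.049,"dx":0.0008,"dy":0,"dz":0,"twist":0}]'
```

```text
time_s: 20.85
tool_pos: [0.5195, 0.2052, 0.0049]
ee_rot: [1.621, 0.878, -1.621]
wrist_force: [0.5, 0.8, -1.0]
gripper_width: 0.0517
```

```bash
python3 -m handwheel '[{"jaw":0.049,"dx":0.0005,"dy":0,"dz":0,"twist":0},{"jaw":0.049,"dx":0.0008,"dy":0,"dz":0,"twist":0},{"jaw":0.049,"dx":0.0008,"dy":0,"dz":0,"twist":0}]'
```

```text
time_s: 21.15
tool_pos: [0.5195, 0.2051, 0.004]
ee_rot: [1.621, 0.878, -1.621]
wrist_force: [0.5, -0.4, -0.9]
gripper_width: 0.0517
```

```bash
python3 -m handwheel '[{"jaw":0.049,"dx":0.0005,"dy":0,"dz":0,"twist":0},{"jaw":0.049,"dx":0.0008,"dy":0,"dz":0,"twist":0},{"jaw":0.049,"dx":0.0008,"dy":0,"dz":0,"twist":0}]'; python3 - <<'E'
from h import *
st()
c=cap("side");W=c["W"];m=c["ok"]&(W[...,2]>.03)&(W[...,2]<.06)&(np.hypot(W[...,0]-.52,W[...,1]-.205)<.022)
print(np.percentile(W[m][:,2],[5,25,50,75,95]).round(4))
E
```

```text
time_s: 21.45
tool_pos: [0.5196, 0.2052, 0.0035]
ee_rot: [1.621, 0.878, -1.621]
wrist_force: [-2.2, -0.6, 3.4]
gripper_width: 0.0521
t 21.45 p [0.5196 0.2052 0.0035] q1,6 [0.293 0.871] F [-2.18 -0.64  3.37] Ftool [-3.37 -1.48  1.72] M [-0.13  0.2  -0.01] w 0.0521  R y [ 0.838 -0.546  0.   ]
[0.0459 0.0469 0.0479 0.0489 0.0502]
```

Contact: 3.4 N up, with the cap top at 0.048 against the expected 0.049. I let go and rise.

```bash
python3 -m handwheel '[{"jaw":0.053,"dx":0,"dy":0,"dz":0,"twist":0},{"jaw":0.056,"dx":0,"dy":0,"dz":0,"twist":0},{"jaw":0.060,"dx":0,"dy":0,"dz":0,"twist":0},{"jaw":0.066,"dx":0,"dy":0,"dz":0,"twist":0},{"jaw":0.066,"dx":-0.005,"dy":0,"dz":0,"twist":0},{"jaw":0.066,"dx":-0.015,"dy":0,"dz":0,"twist":0},{"jaw":0.066,"dx":-0.035,"dy":0,"dz":0,"twist":0},{"jaw":0.066,"dx":-0.065,"dy":0,"dz":0,"twist":0},{"jaw":0.066,"dx":-0.1,"dy":0,"dz":0,"twist":0},{"jaw":0.066,"dx":-0.14,"dy":0,"dz":0,"twist":0},{"jaw":0.066,"dx":-0.17,"dy":0,"dz":0,"twist":0},{"jaw":0.066,"dx":-0.18,"dy":0,"dz":0,"twist":0}]'
python3 - <<'E'
from h import *
st()
c=cap("side");W=c["W"];m=c["ok"]&(W[...,2]>.042)&(W[...,2]<.06)&(np.hypot(W[...,0]-.52,W[...,1]-.205)<.04)
p=W[m];print(np.percentile(p[:,2],[5,50,95]).round(4),p[:,:2].mean(0),np.ptp(p[:,:2],0))
A=np.c_[p[:,:2]-p[:,:2].mean(0),np.ones(len(p))];k=np.linalg.lstsq(A,p[:,2],rcond=None)[0];print("tilt",k)
save(c,"i.png",(150,120,350,370),2.4)
E
```

```text
time_s: 22.7
tool_pos: [0.5207, 0.2055, 0.1874]
ee_rot: [1.626, 0.877, -1.615]
wrist_force: [-0.4, -0.2, 0.2]
gripper_width: 0.0657
t 22.7 p [0.5207 0.2055 0.1874] q1,6 [0.293 0.871] F [-0.44 -0.16  0.2 ] Ftool [-0.2  -0.28  0.37] M [-0.04 -0.03 -0.04] w 0.0657  R y [ 0.838 -0.546  0.004]
[0.0448 0.0479 0.0504] [0.51909851 0.20663048] [0.05296298 0.05459075]
tilt [ 0.00456832 -0.04116954  0.04783265]
```

View pics/i.png

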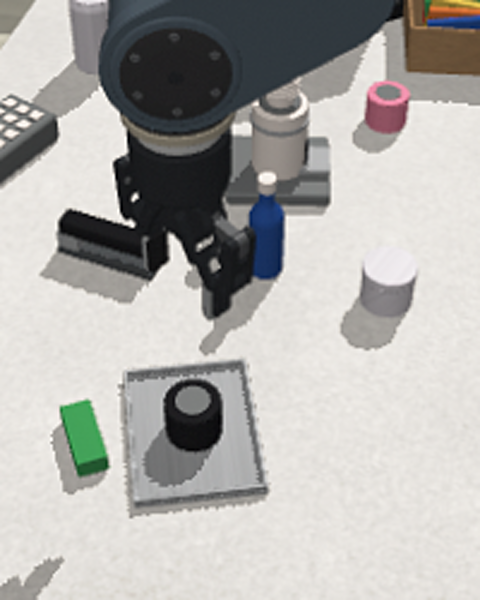

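The cap stands upright in the tray at (193,415), nothing else has moved, and the hand is clear. I hand in.

```bash
python3 -m handwheel '[{"jaw":0.066,"dx":0,"dy":0,"dz":0,"twist":0},{"jaw":0.066,"dx":0,"dy":0,"dz":0,"twist":0}]'; python3 -c "
from cell import ctrl
print(ctrl.finish_job())"
```

```text
time_s: 22.95
tool_pos: [0.5188, 0.2049, 0.1819]
ee_rot: [1.619, 0.878, -1.623]
wrist_force: [-0.5, -0.0, 0.6]
gripper_width: 0.066
the job is handed in; nothing more can be done
None
```

The black cap is off the dispenser and stands right way up in the change tray. I handed the job in at about 23 s. I unscrewed it in two hand turns (about 1¼ turns, 16–18 mm rise per turn) with a 20–25 N grip and held it as it came free. I then lifted it at 30 N, carried it over and lowered it until a light 3.4 N contact before letting go.

- **Position:** the last check put the cap at about (0.519, 0.207), against a measured tray centre of (0.520, 0.205). Its top was at z 0.048, against the expected 0.049.
- **Flatness:** the plane fit to the cap's top gave about 2° of tilt. I put that down to side-wall pixels in the fit, because the picture shows it standing flat.
- **Forces:** the largest wrist force I read between moves was about 12 N, when the hand briefly lagged the thread's rise. The 30 N limit was not approached in any reading, though I did not read forces during the moves.
- **Surroundings:** the hand was clear of everything. By eye, nothing else in the final side view had moved.

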